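# Fetch the handle from behind the polishing supplies

## Task

Fetch the turned wooden handle that lies at the back of the rack and lay it in both V rests of the metal cradle: first clear the tin, the bar and the jar that stand in front of it onto the rubber mat, all three before you touch the handle, and leave them there until the handle is in the cradle. Then put the three back on the rack, each standing where it stood at the start. Tip none of them over and do not shift the brush.

Things in the scene. Friction and masses are not known exactly. Their poses are not given: they have to be found in the camera images.
- tin: Plain closed metal tin, upright cylinder 54 mm in diameter, 85 mm tall, about 250 g. Origin at the centre of its underside, z up its axis. Stands in the front row of the rack, in one of three places 85 mm apart.
- bar: Brick-brown bar of polishing compound standing on end, square 44 x 44 mm, 80 mm tall, about 220 g. Origin at the centre of its underside, z up, x and y square to its sides. Also in the front row.
- jar: Slim amber glass jar with a black lid, upright, 42 mm in diameter (the shoulder narrows above 65 mm), 90 mm tall with the lid, about 160 g. Origin at the centre of its underside, z up its axis. Also in the front row.
- handle: Turned wooden tool handle, brass ring near one end, 170 mm long, lying level in two V rests behind the row, about 120 g. Diameter 34 mm over the middle 64 mm, 26 mm at 45 to 78 mm either side of the middle, where it lies on the rests. Origin at its centre on its axis, 44 mm above the table; x along its length. In the cradle either end may point either way.
- rack: Fixed wooden rack, 180 (x) x 290 mm (y), board top 12 mm above the table, 20 mm lips at back (+x) and sides. Origin on the table under its centre. The tin, bar and jar stand at x = -45 mm, y about -85, 0, 85, in any order. The handle lies along y at x = 16, y = 0 in wooden V rests (41 mm high, at y = -57 and 57). Fixed steel dish, 36 mm across and 36 high, at x = 58, y = 118.
- mat: Flat fixed black rubber mat lying on the table to one side of the rack: 270 mm (x) by 140 mm (y), 4 mm thick. Origin at the centre of its underside. It may be left or right of the rack. It holds the three cleared things side by side along its x.
- cradle_seat (a point): Point where the handle's centre comes to lie in the fixed metal cradle (beside the rack, opposite the mat), 44 mm above the table; x runs along the lying handle. Cradle: dark steel foot 150 x 70 mm, 12 mm thick, two 90 degree V rests open upward (12 mm thick, 41 mm high, 35 mm across) at x = -57 and 57 mm. The handle goes in from above and centres itself across.
- brush: Bystander: small workshop brush 170 mm long lying across in front of the rack, between it and the robot, 20 mm high. Origin at the middle of its underside, x along its length. To be left alone.

How it is judged (in metres and radians):
On the way, in this order (a step that is already met when the one before it is completed fails the run):
1. the tin, the bar and the jar all stand upright on the mat, let go, while the handle still lies in the rack (x of tin in the frame of mat between -0.13 and 0.13 m and y of tin in the frame of mat between -0.065 and 0.065 m and height (world z) of each of tin, bar, jar below 0.012 m and angle between each of tin, bar, jar's own z axis and vertical below 0.15 rad and contact force between each of tin, bar, jar and the fingers below 0.3 N and x of bar in the frame of mat between -0.13 and 0.13 m and y of bar in the frame of mat between -0.065 and 0.065 m and x of jar in the frame of mat between -0.13 and 0.13 m and y of jar in the frame of mat between -0.065 and 0.065 m and distance of handle from where it was at the start of the episode below 0.02 m), for 0.2 s.
2. the handle lies in the cradle, let go, with the three still on the mat (distance between handle and cradle_seat below 0.012 m and angle between the x axis of handle and the x axis of cradle_seat, either way round below 0.12 rad and contact force between each of handle, tin, bar, jar and the fingers below 0.3 N and x of tin in the frame of mat between -0.13 and 0.13 m and y of tin in the frame of mat between -0.065 and 0.065 m and height (world z) of each of tin, bar, jar below 0.012 m and angle between each of tin, bar, jar's own z axis and vertical below 0.15 rad and x of bar in the frame of mat between -0.13 and 0.13 m and y of bar in the frame of mat between -0.065 and 0.065 m and x of jar in the frame of mat between -0.13 and 0.13 m and y of jar in the frame of mat between -0.065 and 0.065 m), for 0.2 s.
At the end, for the whole second after the job is handed in: The handle lies in both V rests of the cradle (centre within 12 mm of the seat point, its length within 0.12 rad of the cradle's), and the tin, the bar and the jar stand upright on the rack, each within 15 mm of where it stood at the start; all released and at rest (distance between handle and cradle_seat below 0.012 m and angle between the x axis of handle and the x axis of cradle_seat, either way round below 0.12 rad and contact force between handle and the fingers below 0.3 N and linear speed of each of handle, tin, bar, jar below 0.02 m/s and distance of each of tin, bar, jar from where it was at the start of the episode below 0.015 m and angle between each of tin, bar, jar's own z axis and vertical below 0.15 rad); the robot touches nothing.
It fails at once if the tin, the bar or the jar is tipped over (angle between any of tin, bar, jar's own z axis and vertical above 0.6 rad).
It fails at once if the brush is shifted by more than 30 mm (distance of brush from where it was at the start of the episode above 0.03 m).
It also fails if it takes over 144 s, if anything falls off the work surface, if the arm or the gripper's body presses on something with over 40 N, if the wrist force passes 120 N, or if a joint passes its speed limit or range.

## Robot

A 7-joint arm with a two-finger parallel gripper is mounted at the origin on the work surface. World frame = base frame: x ahead of the robot, y to its left, z up, the work surface at z = 0. Lengths are in mm, angles in rad, forces in N, time in s.
With the tool pointing down it reaches from about 350 to 900 mm from the base axis. Payload 7.2 kg.
Tool frame: the origin (TCP) lies between the finger pads; the fingertips stand 11 mm ahead of it and the grasp point (between the pads) lies 8 mm behind it; z points along the fingers, x is the direction in which the jaws open and shut, and the axes are right-handed (so a half turn about z gives the same grasp; the last joint's range is limited). The gripper opens to 85 mm and grips with 20 to 120 N. Pads are 22 mm wide; open, the fingers measure 114 mm over their backs; the gripper's body (76 mm by 85 mm) begins 54 mm behind the grasp point. The pads swing forward as they close: fully open they stand 13 mm farther back than shut.
Start: joints at [-1.237, 0.411, -0.013, 1.596, 0.006, 1.134, -0.082], TCP at [244.432, 575.223, 242.297] pointing down, gripper open.
Joint ranges: [-2.95, 2.95], [-0.29, 1.99], [-1.47, 1.44], [0.14, 2.54], [-1.03, 4.17], [0.13, 1.85], [-2.86, 2.86]. Speed limits (rad/s): [2.39, 2.39, 3.01, 3.01, 3.14, 3.14, 3.14].

## Interface

Orientations are given as a unit quaternion [w, x, y, z].
In Python, from bench import robot, imaging, workorder gives the robot as it stands.
- The arm moves only by the tool step_arm, never from a script. Its argument "deltas" is a list that holds one entry, the list of rows, each a list of 7 numbers: the turn, a rotation vector about the tool's x, y, z in degrees, then the shift along the tool's x, y, z in mm, then the finger opening in mm, from 0 to 85.4. In form: [[[ax, ay, az, dx, dy, dz, grip], ...]]. A call has 1 to 20 rows; each row is the pose to reach, as a shift and turn from the pose commanded when the call began, along the tool's axes at that moment; what a row does not reach only later rows make up. A row lasts 1/8 s, in which the tool goes at most 62.5 mm and 10.7 degrees, less where a joint would pass 70% of its speed; a pose out of reach is approached as far as the arm can. A call with a gripper value outside its range is refused whole. The fingers move at their own pace and stop on an object; "grip_force" is the grip in N (left out, the last holds). Time passes only in rows, so rows that repeat a pose let the fingers close. It gives the time, the measured TCP pose, the force and the opening at its end, in the units of the state.
- robot.observe(): the state, without advancing time (a new reading comes with each control period).
- imaging.capture(name): name is "scene" or "top" or "wrist"; returns (picture, depth): 384x512x3 uint8, blue, green, red; 384x512 float32, mm along the optical axis (not along the pixel's ray), 0 where there is no reading.
- imaging.camera_info(name): a dict with "K" (3x3 intrinsics, pixels), "world_to_cam" (4x4, takes a point from world to camera coordinates). Camera axes: x right, y down, z forward; pixel columns grow to the right and rows downward; lengths in mm; the calibration is good to about 2 mm. A picture is of the moment at which its call begins: read the wrist's pose just before it. camera_info takes no time and is no camera call; for the wrist camera it gives the pose at the moment of the call.
- workorder.close_job(): hands the job in, once; it reports no verdict.
The state is a dict: "time_s": time; "joints": joint angles; "joint_velocities": joint speeds; "joint_torque": joint torques, N m; "eef_pos": TCP position; "tool_rot": TCP orientation; "wrist_force": force on the tool from outside, world axes, zero at the start; "ft_torque": the same for the moment, N m; "finger_gap": opening from 0.0 (shut) to 1.0 (fully open).
Only numpy, scipy, OpenCV 4.12 (cv2) and the standard library are available. Lean on these libraries where they do the work, as an engineer would, in place of code of your own. Each camera call takes 0.05 s, during which the arm holds its last target.

## Working session

There is one attempt and no reset: what is moved stays moved. The work goes in short steps, Python scripts to look and compute and a tool call to move; the robot and the scene stay as the last step left them, time stands still between calls to the robot, and variables do not carry over. Pictures are saved under pics/ and viewed, and the job is handed in when it is done.

Besides the shell and the picture viewer there is one more tool, called after ">>>" by a JSON object that holds its "op" and its "data", one argument or row to a line. step_arm: Moves the arm, as the interface text tells. Its arguments: {"type":"object","properties":{"deltas":{"type":"array"},"grip_force":{"type":"number"}},"required":["deltas"]}

```bash
ls; mkdir -p pics
python3 - <<'E'
from bench import robot, imaging
import cv2,numpy as np
s=robot.observe();print(s['time_s'],s['eef_pos'],s['tool_rot'],s['finger_gap'])
for n in ['scene','top','wrist']:
    i=imaging.camera_info(n);p,d=imaging.capture(n)
    cv2.imwrite(f'pics/{n}0.png',p);np.savez(f'{n}0.npz',p=p,d=d,K=i['K'],T=i['world_to_cam'])
    print(n,np.round(i['K'],1).tolist(),np.round(i['world_to_cam'],3).tolist())
E
```

```text
pics
0.0 [244.2520861  574.76359358 241.4331841 ] [ 4.95037845e-04  8.33988263e-01  5.51781555e-01 -6.68739885e-04] 1.0023285513689135
scene [[455.3, 0.0, 254.8], [0.0, 455.3, 188.6], [0.0, 0.0, 1.0]] [[-0.099, 0.995, 0.006, 43.656], [0.777, 0.081, -0.624, -342.24], [-0.622, -0.057, -0.781, 1478.952], [0.0, 0.0, 0.0, 1.0]]
top [[468.6, 0.0, 260.2], [0.0, 468.6, 193.6], [0.0, 0.0, 1.0]] [[-0.013, -1.0, 0.009, 10.577], [-0.995, 0.012, -0.099, 509.163], [0.099, -0.011, -0.995, 1122.552], [0.0, 0.0, 0.0, 1.0]]
wrist [[322.2, 0.0, 258.8], [0.0, 322.2, 192.4], [0.0, 0.0, 1.0]] [[0.39, 0.921, -0.001, -624.514], [0.875, -0.37, 0.313, -40.911], [0.288, -0.123, -0.95, 380.785], [0.0, 0.0, 0.0, 1.0]]
```

View pics/scene0.png

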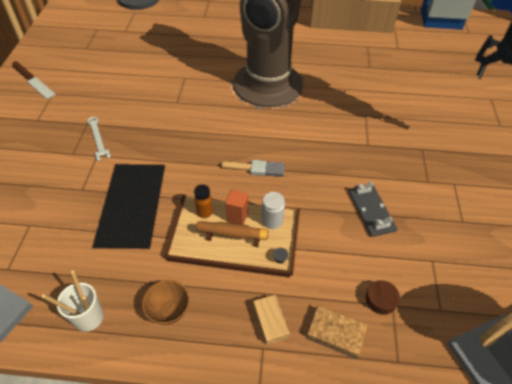

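View pics/top0.png

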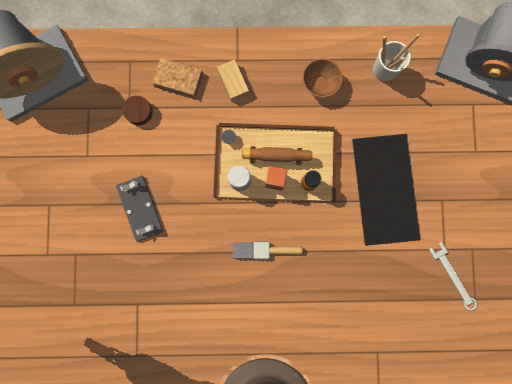

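View pics/wrist0.png

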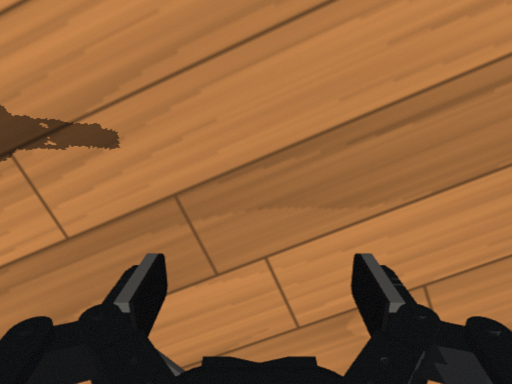

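The scene view shows the jar, bar and tin in a row at about (203,200), (236,207) and (273,210). The handle lies behind them at (232,230), with the mat at (130,205), the cradle at (372,208) and the brush at (253,168). The top view agrees: tin (239,178), bar (277,178), jar (311,181), cradle (140,208). The wrist view shows only bare table.

Run:
```python
import cv2,numpy as np
a=np.load('top0.npz')['p'];b=np.load('scene0.npz')['p']
c=cv2.resize(a[115:255,105:345],None,fx=3.3,fy=3.3,interpolation=cv2.INTER_CUBIC);cv2.imwrite('pics/topc.png',c)
c=cv2.resize(b[155:280,155:405],None,fx=3.2,fy=3.2,interpolation=cv2.INTER_CUBIC);cv2.imwrite('pics/scc.png',c)
```

```text
(no output)
```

View pics/topc.png

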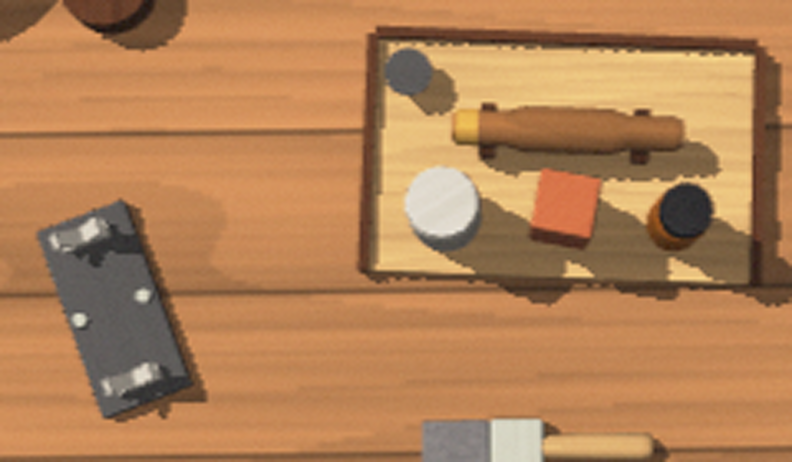

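View pics/scc.png

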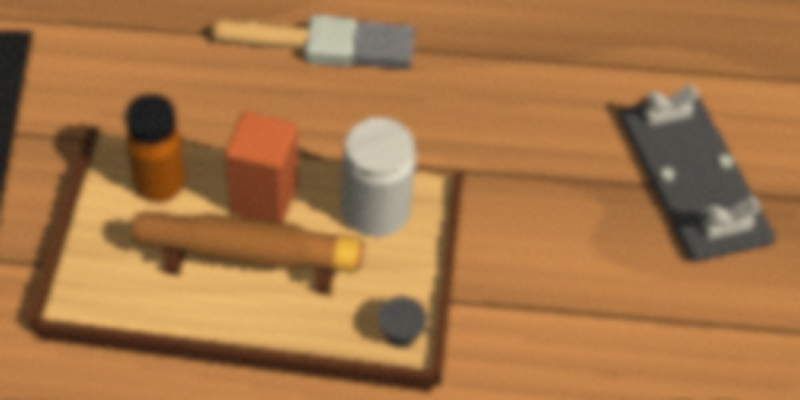

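The enlarged top crop shows the tin lid at full-image pixel (239,177), the bar top at (276,177), the jar lid at (313,179) and the handle at (277,155). The cradle's steel V rests are at (130,187) and (145,230). The dish is at the handle's back left.

```bash
cat > h.py <<'E'
import cv2,numpy as np
def load(n):
    a=np.load(n);return a['p'],a['d'],a['K'],a['T']
def xyz(d,K,T):
    v,u=np.indices(d.shape)
    c=np.stack([(u-K[0,2])/K[0,0]*d,(v-K[1,2])/K[1,1]*d,d],-1)
    R,t=T[:3,:3],T[:3,3]
    w=(c-t)@R
    w[d<=0]=np.nan
    return w
def ray(u,v,z,K,T):
    R,t=T[:3,:3],T[:3,3]
    o=-R.T@t; d=R.T@np.array([(u-K[0,2])/K[0,0],(v-K[1,2])/K[1,1],1])
    return o+d*(z-o[2])/d[2]
def proj(P,K,T):
    c=T[:3,:3]@np.asarray(P,float)+T[:3,3];q=K@c;return q[:2]/q[2]
E
python3 - <<'E'
from h import *
for n in ['top0.npz','scene0.npz']:
    p,d,K,T=load(n);w=xyz(d,K,T);print(n,'table z',np.nanmedian(w[...,2]))
    hsv=cv2.cvtColor(p,cv2.COLOR_BGR2HSV)
    z=w[...,2]
    with np.errstate(invalid='ignore'):
        roi=(w[...,0]>350)&(w[...,0]<720)&(np.abs(w[...,1])<330)
        m=((z>80)&(z<125)&roi).astype(np.uint8)
    k,l,st,ce=cv2.connectedComponentsWithStats(m)
    for i in range(1,k):
        if st[i,4]<25: continue
        q=w[l==i];print('tall',st[i].tolist(),ce[i].round(1),'med',np.nanmedian(q,0).round(1),'min',np.nanmin(q,0).round(1),'max',np.nanmax(q,0).round(1))
    # mat
    m=((hsv[...,2]<45)&roi&(z<25)).astype(np.uint8)
    k,l,st,ce=cv2.connectedComponentsWithStats(m)
    for i in range(1,k):
        if st[i,4]<300: continue
        r=cv2.minAreaRect(np.argwhere(l==i)[:,::-1].astype(np.float32));
        print('dark',st[i].tolist(),'zmed',np.nanmedian(w[l==i][:,2]).round(1))
        rp=np.array([ray(u,v,4,K,T)[:2] for u,v in np.argwhere(l==i)[:,::-1]]).astype(np.float32)
        print(cv2.minAreaRect(rp))
    # cradle by low saturation and grey
    m=((hsv[...,1]<70)&roi&(w[...,1]>130)&(w[...,0]>440)&(z<70)).astype(np.uint8)
    m=cv2.morphologyEx(m,cv2.MORPH_CLOSE,np.ones((3,3)))
    k,l,st,ce=cv2.connectedComponentsWithStats(m)
    for i in range(1,k):
        if st[i,4]<200: continue
        ij=l==i
        print('cradle',st[i].tolist(),ce[i])
        q=w[ij];f=q[(q[:,2]>5)&(q[:,2]<20)];print(' foot z',np.nanmedian(f[:,2]),cv2.minAreaRect(f[:,:2].astype(np.float32)))
        hi=q[q[:,2]>27]
        if len(hi)>4:
            _,lab,cc=cv2.kmeans(hi[:,:2].astype(np.float32),2,None,(3,50,.1),5,0);print(' posts',cc,hi[:,2].max(), len(hi))
E
```

```text
top0.npz table z 0.3625686171437398
tall [228, 165, 23, 23, 409] [239.  176.4] med [542.7  53.1  96.6] min [519.   27.8  80.2] max [568.8  79.2 103.4]
tall [266, 166, 22, 22, 362] [276.4 176.4] med [542.6 -32.7  91.8] min [517.6 -58.4  80.5] max [566.9  -9.   97.7]
tall [305, 170, 17, 17, 223] [312.7 178.3] med [ 535.6 -116.6  101.9] min [ 517.4 -135.2   81.1] max [555.1 -98.1 108.2]
cradle [126, 176, 34, 48, 1085] [140.21105991 203.23133641]
 foot z 12.105116848298838 ((489.4040222167969, 306.0706787109375), (127.05455017089844, 68.2972640991211), 19.950857162475586)
 posts [[530.19855 324.99515]
 [536.15405 311.09885]] 43.800892562494326 45
scene0.npz table z -0.17986977565961781
tall [194, 184, 16, 18, 226] [201.4 192.1] med [ 543.9 -116.9  100.4] min [ 518.7 -135.7   80.2] max [558.1 -99.  104.5]
tall [225, 190, 23, 20, 323] [236.  199.2] med [549.5 -34.1  90.9] min [520.8 -59.1  80.5] max [571.8 -10.   96.2]
tall [262, 192, 23, 22, 396] [272.9 202.4] med [552.7  52.6  95.6] min [519.6  26.7  80. ] max [573.8  79.  100.1]
dark [109, 166, 54, 82, 2675] zmed 3.5
((522.7216796875, -291.7006530761719), (257.73468017578125, 94.02970123291016), 4.055981636047363)
cradle [351, 194, 36, 42, 920] [371.14891304 212.46304348]
 foot z 11.036253544510302 ((491.008544921875, 303.97552490234375), (130.98178100585938, 68.22401428222656), 19.908220291137695)
 posts [[539.6522  308.81363]
 [532.3255  324.37854]] 41.623628127489546 45
```

Run:
```python
from h import *
for n in ['top0.npz','scene0.npz']:
    p,d,K,T=load(n);w=xyz(d,K,T)
    hsv=cv2.cvtColor(p,cv2.COLOR_BGR2HSV);z=w[...,2];x=w[...,0];y=w[...,1]
    print(n)
    def rect(m): return [np.round(a,2).tolist() if not np.isscalar(a) else round(a,2) for a in cv2.minAreaRect(w[m][:,:2].astype(np.float32))]
    def circ(m): return cv2.minEnclosingCircle(w[m][:,:2].astype(np.float32))
    for nm,y0,h in [('tin',53,97),('bar',-33,92),('jar',-117,102)]:
        m=(abs(y-y0)<35)&(abs(x-543)<45)&(abs(z-h)<6)
        zz=np.median(z[m]); 
        pts=np.array([ray(u,v,zz,K,T)[:2] for v,u in np.argwhere(m)])
        print(nm,m.sum(),'z',zz.round(1),'mean',pts.mean(0).round(1),'circ',circ(m),'rect',rect(m))
    m=(hsv[...,2]<60)&(z<20)&(y<-190)&(y>-400)&(x>330)&(x<720)
    m=cv2.morphologyEx(m.astype(np.uint8),cv2.MORPH_OPEN,np.ones((5,5)))>0
    print('mat',m.sum(),np.median(z[m]),rect(m))
    m=(hsv[...,1]<90)&(y>230)&(y<380)&(x>390)&(x<600)&(z>6)&(z<18)
    m=cv2.morphologyEx(m.astype(np.uint8),cv2.MORPH_OPEN,np.ones((3,3)))>0
    print('foot',np.median(z[m]),rect(m))
    m=(y>230)&(y<380)&(x>390)&(x<600)&(z>30)
    hi=w[m];_,lab,cc=cv2.kmeans(hi[:,:2].astype(np.float32),2,None,(3,50,.1),5,0);
    for i in (0,1):
        q=hi[lab.ravel()==i];print(' post',len(q),q[:,2].max().round(1),cv2.minAreaRect(q[:,:2].astype(np.float32)))
    # handle
    m=(y>-130)&(y<70)&(x>580)&(x<630)&(z>38)&(z<70)
    print('handle',m.sum(),z[m].max(),rect(m))
    # rack
    m=(z>8)&(z<40)&(abs(y+33)<175)&(x>470)&(x<720)
    m=cv2.morphologyEx(m.astype(np.uint8),cv2.MORPH_OPEN,np.ones((5,5)))>0
    print('rack',rect(m))
    m=(z>28)&(z<45)&(abs(x-650)<30)&(abs(y-80)<40);print('dish',w[m].mean(0).round(1))
    m=(z>8)&(z<30)&(abs(y)<130)&(x>340)&(x<460);print('brush',np.nanmax(z[m]),rect(m))
```

```text
top0.npz
tin 363 z 97.0 mean [544.2  53.8] circ ((544.529296875, 53.81324768066406), 24.878259658813477) rect [[544.39, 53.74], [47.74, 48.78], 18.41]
bar 356 z 91.8 mean [542.5 -33.4] circ ((542.5784301757812, -33.02278137207031), 29.315750122070312) rect [[542.98, -33.61], [43.79, 44.08], 78.94]
jar 215 z 101.9 mean [ 535.6 -116.7] circ ((536.27978515625, -116.64705657958984), 19.19142723083496) rect [[536.04, -116.87], [35.74, 37.52], 44.39]
mat 5682 3.9462492270229563 [[519.76, -310.6], [267.77, 139.0], 5.13]
foot 11.972927255863699 [[478.59, 303.21], [149.72, 70.59], 20.42]
 post 64 44.8 ((425.5113830566406, 283.0634460449219), (11.858498573303223, 40.46668243408203), 19.960540771484375)
 post 67 43.8 ((532.0087890625, 323.44525146484375), (12.031298637390137, 37.9769172668457), 20.398427963256836)
handle 891 66.12684796531966 [[602.84, -37.63], [170.02, 37.76], 86.95]
rack [[590.39, -35.25], [302.55, 186.49], 87.29]
dish [650.5  80.1  36. ]
brush 26.543071018543806 [[374.49, -7.3], [111.14, 154.66], 32.03]
scene0.npz
tin 295 z 96.2 mean [547.   52.5] circ ((546.0238037109375, 5
[... 262 characters left out ...]
17.3] circ ((538.75146484375, -118.95463562011719), 20.473371505737305) rect [[538.86, -117.12], [38.93, 35.31], 9.98]
mat 4243 3.519103215965439 [[524.62, -311.23], [263.98, 134.24], 4.69]
foot 11.049369005735858 [[484.89, 303.09], [145.93, 71.84], 20.07]
 post 60 41.8 ((534.1910400390625, 321.9682922363281), (13.614274024963379, 39.85040283203125), 24.22132682800293)
 post 55 42.2 ((427.46563720703125, 281.77801513671875), (14.23068904876709, 39.852882385253906), 19.72901153564453)
handle 913 63.899984317348434 [[607.05, -38.54], [169.7, 34.69], 86.57]
rack [[592.26, -36.64], [302.14, 189.22], 87.37]
dish [652.9  78.5  35.1]
brush 23.4166185124175 [[375.17, -13.87], [169.72, 45.97], 87.75]
```

Both views agree to about 2 to 3 mm, with heights matching the text. The rack yaw is about -2.8°, the bar's about -11°, the mat's about 5° and the cradle's about 20.4°. Next I'll write a planning helper and move above the row for a wrist look.

```bash
cat > plan.py <<'E'
import sys,numpy as np
from scipy.spatial.transform import Rotation as Ro
from bench import robot
def plan(x,y,z,ang,quiet=False):
    "full delta from measured pose to tool-down pose with tool x at world angle ang (deg)"
    s=robot.observe();q=s['tool_rot'];R0=Ro.from_quat([q[1],q[2],q[3],q[0]])
    a=np.radians(ang);c,sn=np.cos(a),np.sin(a)
    R1=Ro.from_matrix(np.array([[c,sn,0],[sn,-c,0],[0,0,-1.]]))
    t=R0.inv().apply(np.array([x,y,z])-s['eef_pos']);r=(R0.inv()*R1).as_rotvec(degrees=True)
    print('t',s['time_s'],'pos',np.round(s['eef_pos'],1),'turn',r.round(2),'shift',t.round(1),'gap',round(s['finger_gap']*85.4,1),'F',np.round(s['wrist_force'],1))
if __name__=='__main__': plan(*map(float,sys.argv[1:5]))
E
python3 plan.py 480 -35 250 87.2
python3 - <<'E'
from h import *
p,d,K,T=load('wrist0.npz');print('cam',(-T[:3,:3].T@T[:3,3]).round(1))
E
```

```text
t 0.15 pos [244.3 574.9 241.6] turn [-1.000e-02  7.000e-02 -2.021e+01] shift [-469.2  455.4   -7.7] gap 85.5 F [ 0.  -0.9  0.6]
cam [169.5 606.9 373.7]
```

>>> {"op": "step_arm", "data": {
  "deltas": [
    [[0,0,-1,-14,14,0,85],[0,0,-2.5,-45,44,-1,85],[0,0,-4,-85,82,-1,85],[0,0,-5.5,-125,121,-2,85],[0,0,-7,-165,160,-3,85],[0,0,-8.5,-205,199,-3,85],[0,0,-10,-245,238,-4,85],[0,0,-12,-285,277,-5,85],[0,0,-14,-325,316,-6,85],[0,0,-16,-365,355,-7,85],[0,0,-17.5,-405,393,-7,85],[0,0,-19,-440,427,-8,85],[0,0,-20.2,-462,448,-8,85],[0,0,-20.2,-469,455,-8,85],[0,0,-20.2,-469,455,-8,85],[0,0,-20.2,-469,455,-8,85]]
  ]
}}

```text
time_s: 2.15
eef_pos: [479.4, -32.9, 250.1]
tool_rot: [-0.0, 0.724, 0.69, -0.0]
wrist_force: [0.6, 0.6, 0.0]
finger_gap: 0.995
```

```bash
cat > cap.py <<'E'
import sys,cv2,numpy as np
from bench import imaging,robot
def cap(n,tag):
    i=imaging.camera_info(n);p,d=imaging.capture(n)
    cv2.imwrite(f'pics/{n}{tag}.png',p);np.savez(f'{n}{tag}.npz',p=p,d=d,K=i['K'],T=i['world_to_cam'])
for n in sys.argv[2:]: cap(n,sys.argv[1])
E
python3 cap.py 1 wrist; python3 plan.py 480 -35 250 87.2
```

```text
t 2.2 pos [479.5 -32.9 250.2] turn [-0.03 -0.03  0.09] shift [-2.1  0.6  0.2] gap 85.0 F [-0.1  0.7  0.6]
```

View pics/wrist1.png

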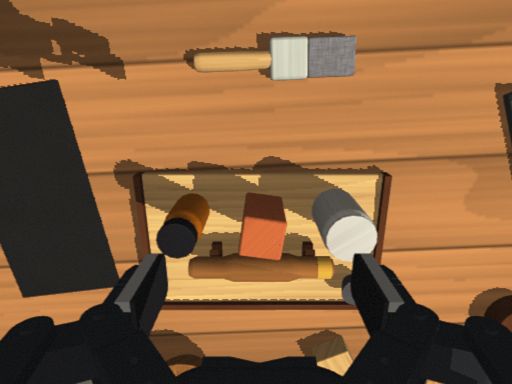

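The wrist view shows the jar lid at (177,238), the bar top at (263,240), the tin lid at (351,238) and the handle at (262,268), with the brush at (275,58). Next I'll measure the same objects from this view.

Run:
```python
from h import *
p,d,K,T=load('wrist1.npz');w=xyz(d,K,T);z=w[...,2];x=w[...,0];y=w[...,1]
def rect(m): return cv2.minAreaRect(w[m][:,:2].astype(np.float32))
for nm,y0,h in [('tin',53,97),('bar',-33,92),('jar',-117,102)]:
    m=(abs(y-y0)<35)&(abs(x-543)<45)&(abs(z-h)<4)
    print(nm,m.sum(),'z',np.median(z[m]).round(1),cv2.minEnclosingCircle(w[m][:,:2].astype(np.float32)),rect(m))
m=(y>-130)&(y<70)&(x>580)&(x<630)&(z>38)&(z<70)&(z<70)
print('handle',np.percentile(z[m],95),rect(m))
hsv=cv2.cvtColor(p,cv2.COLOR_BGR2HSV)
m=(z>3)&(z<30)&(abs(y)<130)&(x>340)&(x<410);print('brush',rect(m))
m=(z>9)&(z<40)&(abs(y+33)<175)&(x>480)&(x<600);print('rack',w[m].min(0),w[m].max(0))
```

```text
tin 1765 z 97.6 ((544.2985229492188, 54.130638122558594), 25.59058380126953) ((542.7400512695312, 54.12527847290039), (47.90300750732422, 49.59565734863281), 28.694217681884766)
bar 1766 z 92.5 ((542.28759765625, -32.50697326660156), 29.208446502685547) ((542.3851318359375, -32.3809814453125), (43.92102813720703, 44.141483306884766), 78.8100357055664)
jar 1149 z 102.6 ((535.4432373046875, -115.85782623291016), 19.238248825073242) ((535.4752197265625, -115.78082275390625), (37.11391067504883, 37.48093795776367), 42.08135223388672)
handle 61.365293168925454 ((599.6114501953125, -35.964866638183594), (169.91119384765625, 32.49833679199219), 87.41145324707031)
brush ((374.85516357421875, 2.9374771118164062), (65.52916717529297, 249.0716552734375), 0.8623397946357727)
rack [ 490.31150485 -185.75121931    9.02919987] [599.9387244  120.89869824  39.98527751]
```

```bash
python3 plan.py 535.5 -116 51 87.2
```

```text
t 2.2 pos [479.5 -32.9 250.2] turn [-0.03 -0.03  0.09] shift [-80.5  60.  199.1] gap 85.0 F [-0.1  0.7  0.6]
```

>>> {"op": "step_arm", "data": {
  "deltas": [
    [[0,0,0,-20,15,0,64],[0,0,0,-50,38,15,64],[0,0,0,-74,55,40,64],[0,0,0,-80.5,60,70,64],[0,0,0,-80.5,60,100,64],[0,0,0,-80.5,60,120,64],[0,0,0,-80.5,60,130,64],[0,0,0,-80.5,60,130,64],[0,0,0,-80.5,60,130,64]]
  ],
  "grip_force": 35
}}

```text
time_s: 3.32
eef_pos: [536.3, -117.5, 121.2]
tool_rot: [0.0, 0.724, 0.69, 0.001]
wrist_force: [0.0, 0.6, -0.7]
finger_gap: 0.751
```

```bash
python3 plan.py 535.5 -116 51 87.2;python3 cap.py 2 wrist
```

```text
t 3.325 pos [ 536.3 -117.5  121.2] turn [ 0.08 -0.    0.  ] shift [ 1.5 -1.  70.1] gap 64.1 F [ 0.   0.6 -0.7]
```

View pics/wrist2.png

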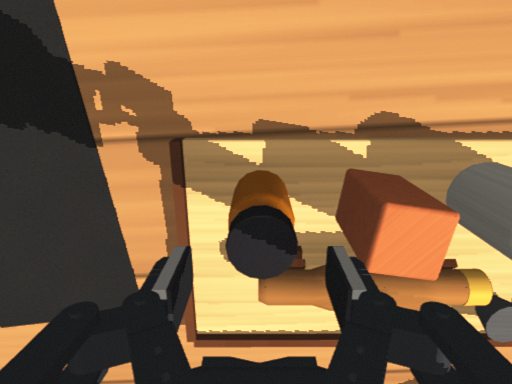

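The jar lid sits at (262,240), centred between the fingertips at (178,255) and (345,255). Descending and closing.

>>> {"op": "step_arm", "data": {
  "deltas": [
    [[0,0,0,1,-1,20,64],[0,0,0,1,-1,45,64],[0,0,0,1,-1,65,64],[0,0,0,1,-1,70,64],[0,0,0,1,-1,70,64],[0,0,0,1,-1,70,36],[0,0,0,1,-1,70,36],[0,0,0,1,-1,70,36],[0,0,0,1,-1,70,36],[0,0,0,1,-1,70,36]]
  ],
  "grip_force": 35
}}

```text
time_s: 4.62
eef_pos: [535.4, -116.4, 51.4]
tool_rot: [0.0, 0.724, 0.69, 0.001]
wrist_force: [-0.8, 0.5, 5.4]
finger_gap: 0.479
```

```bash
python3 plan.py 535.5 -116 200 87.2;python3 cap.py 3 wrist
```

```text
t 4.625 pos [ 535.4 -116.4   51.4] turn [ 0.08 -0.03 -0.01] shift [   0.5    0.3 -148.6] gap 40.9 F [-0.8  0.5  5.4]
```

View pics/wrist3.png

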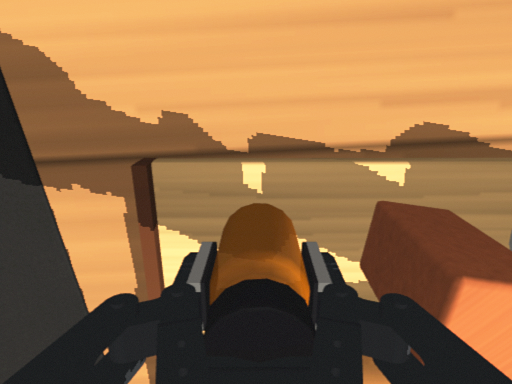

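The jar is held between the pads with a gap of 41 mm. Lifting it and carrying it to the near slot on the mat.

```bash
python3 plan.py 436 -318.5 151 95;python3 plan.py 436 -318.5 45 95
```

```text
t 4.675 pos [ 535.4 -116.4   51.4] turn [ 0.09 -0.03 -7.81] shift [-206.7  -89.2  -99.9] gap 41.0 F [-0.6  0.7  5. ]
t 4.675 pos [ 535.4 -116.4   51.4] turn [ 0.09 -0.03 -7.81] shift [-206.8  -89.4    6.1] gap 41.0 F [-0.6  0.7  5. ]
```

>>> {"op": "step_arm", "data": {
  "deltas": [
    [[0,0,0,0,0,-15,36],[0,0,0,0,0,-45,36],[0,0,0,0,0,-75,36],[0,0,0,-10,-4,-95,36],[0,0,-1,-35,-15,-100,36],[0,0,-2.5,-68,-29,-100,36],[0,0,-4,-103,-44,-100,36],[0,0,-5.5,-138,-60,-100,36],[0,0,-7,-170,-74,-100,36],[0,0,-7.8,-195,-84,-100,36],[0,0,-7.8,-206.5,-89,-95,36],[0,0,-7.8,-206.5,-89,-80,36],[0,0,-7.8,-206.5,-89,-50,36],[0,0,-7.8,-206.5,-89,-25,36],[0,0,-7.8,-206.5,-89,-10,36],[0,0,-7.8,-206.5,-89,-2,36],[0,0,-7.8,-206.5,-89,2,36],[0,0,-7.8,-206.5,-89,5,36],[0,0,-7.8,-206.5,-89,7,36],[0,0,-7.8,-206.5,-89,7,36]]
  ]
}}

```text
time_s: 7.18
eef_pos: [436.0, -318.7, 43.6]
tool_rot: [0.0, 0.676, 0.737, 0.0]
wrist_force: [1.1, 0.4, -1.3]
finger_gap: 0.481
```

```bash
python3 plan.py 436 -318.5 43.4 95;python3 cap.py 4 top wrist
python3 - <<'E'
from h import *
p,d,K,T=load('top4.npz');cv2.imwrite('pics/t4.png',cv2.resize(p[110:260,220:440],None,fx=3,fy=3))
E
```

```text
t 7.175 pos [ 436.  -318.7   43.6] turn [ 0.03  0.01 -0.03] shift [0.2 0.1 0.2] gap 41.1 F [ 1.1  0.4 -1.3]
```

View pics/t4.png

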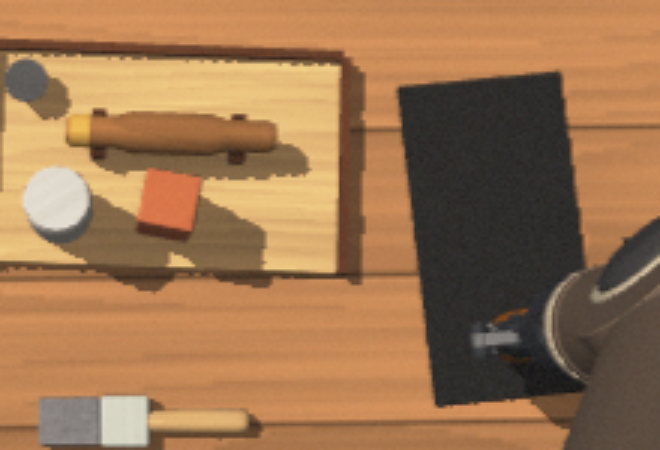

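View pics/wrist4.png

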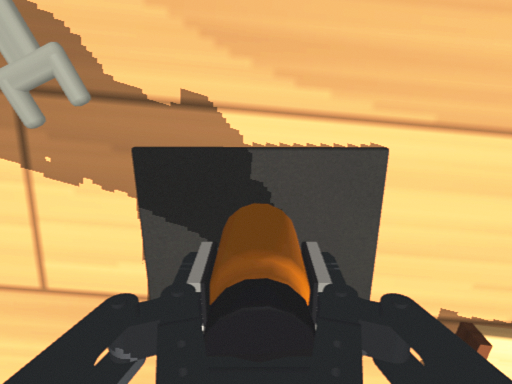

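The top view shows the arm at (520,330) over the lower part of the mat. The wrist view shows the jar centred on the mat at (262,300). Wrist force is still about the jar's weight, so I'll lower 1 mm, release and rise.

>>> {"op": "step_arm", "data": {
  "deltas": [
    [[0,0,0,0,0,1,38],[0,0,0,0,0,1,46],[0,0,0,0,0,1,56],[0,0,0,0,0,1,64],[0,0,0,0,0,1,64],[0,0,0,0,0,-10,64],[0,0,0,0,0,-40,64],[0,0,0,0,0,-80,64],[0,0,0,0,0,-110,64],[0,0,0,0,0,-120,64],[0,0,0,0,0,-120,64]]
  ]
}}

```text
time_s: 8.65
eef_pos: [435.9, -318.5, 163.7]
tool_rot: [0.0, 0.676, 0.737, 0.0]
wrist_force: [-0.4, 0.9, -0.6]
finger_gap: 0.747
```

```bash
python3 plan.py 542.3 -32.5 151 79;python3 plan.py 542.3 -32.5 49 79;python3 cap.py 5 wrist
```

```text
t 8.65 pos [ 435.9 -318.5  163.7] turn [6.000e-02 1.000e-02 1.599e+01] shift [275.7 130.8  12.7] gap 63.8 F [-0.4  0.9 -0.6]
t 8.65 pos [ 435.9 -318.5  163.7] turn [6.000e-02 1.000e-02 1.599e+01] shift [275.7 130.7 114.7] gap 63.8 F [-0.4  0.9 -0.6]
```

View pics/wrist5.png

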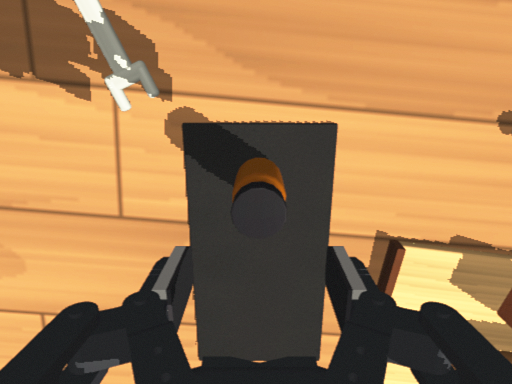

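The jar stands upright on the mat with its lid at (259,208). Now the bar.

>>> {"op": "step_arm", "data": {
  "deltas": [
    [[0,0,1,20,10,0,64],[0,0,3,60,29,0,64],[0,0,6,105,50,0,64],[0,0,9,150,71,0,64],[0,0,12,195,93,0,64],[0,0,14.5,240,114,5,64],[0,0,16,268,127,10,64],[0,0,16,275.5,130.5,20,64],[0,0,16,275.5,130.5,40,64],[0,0,16,275.5,130.5,70,64],[0,0,16,275.5,130.5,95,64],[0,0,16,275.5,130.5,110,64],[0,0,16,275.5,130.5,113,64],[0,0,16,275.5,130.5,113,64],[0,0,16,275.5,130.5,113,38],[0,0,16,275.5,130.5,113,38],[0,0,16,275.5,130.5,113,38],[0,0,16,275.5,130.5,113,38],[0,0,16,275.5,130.5,113,38]]
  ],
  "grip_force": 40
}}

```text
time_s: 11.08
eef_pos: [542.0, -32.8, 50.6]
tool_rot: [0.0, 0.772, 0.636, 0.0]
wrist_force: [-0.7, -1.0, 4.8]
finger_gap: 0.511
```

```bash
python3 plan.py 521 -311 151 95;python3 plan.py 521 -311 43 95;python3 cap.py 6 wrist
```

```text
t 11.075 pos [542.  -32.8  50.6] turn [  0.02  -0.   -16.02] shift [-277.1   32.6 -100.4] gap 43.6 F [-0.7 -1.   4.8]
t 11.075 pos [542.  -32.8  50.6] turn [  0.02  -0.   -16.02] shift [-277.1   32.6    7.6] gap 43.6 F [-0.7 -1.   4.8]
```

View pics/wrist6.png

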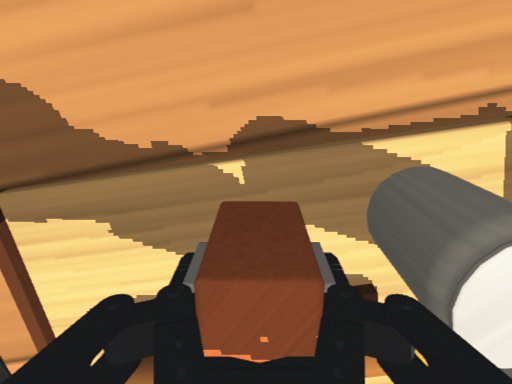

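The bar is squarely held at (260,280), gap 43.6 mm. Carrying it to the middle slot.

>>> {"op": "step_arm", "data": {
  "deltas": [
    [[0,0,0,0,0,-15,38],[0,0,0,0,0,-45,38],[0,0,0,0,0,-75,38],[0,0,-1,-12,1.5,-95,38],[0,0,-3,-45,5,-100,38],[0,0,-6,-90,10.5,-100,38],[0,0,-9,-135,16,-100,38],[0,0,-12,-180,21,-100,38],[0,0,-14,-225,26.5,-100,38],[0,0,-16,-262,31,-100,38],[0,0,-16,-277,32.5,-95,38],[0,0,-16,-277,32.5,-80,38],[0,0,-16,-277,32.5,-50,38],[0,0,-16,-277,32.5,-25,38],[0,0,-16,-277,32.5,-10,38],[0,0,-16,-277,32.5,-2,38],[0,0,-16,-277,32.5,2,38],[0,0,-16,-277,32.5,5,38],[0,0,-16,-277,32.5,7.5,38],[0,0,-16,-277,32.5,8,38]]
  ]
}}

```text
time_s: 13.62
eef_pos: [521.0, -310.9, 42.7]
tool_rot: [0.0, 0.676, 0.737, 0.0]
wrist_force: [-0.8, 0.4, 2.4]
finger_gap: 0.512
```

```bash
python3 plan.py 521 -311 42.6 95;python3 cap.py 7 wrist
```

```text
t 13.625 pos [ 521.  -310.9   42.7] turn [ 0.03  0.   -0.03] shift [-0.1  0.   0.1] gap 43.7 F [-0.8  0.4  2.4]
```

View pics/wrist7.png

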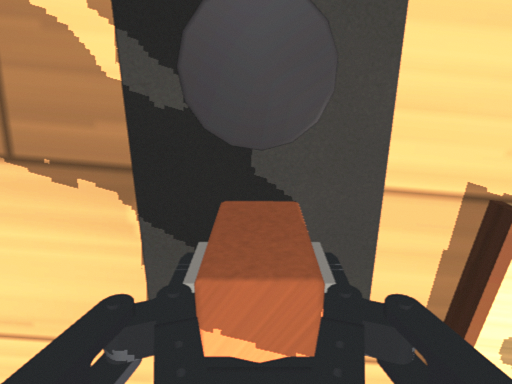

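The bar stands on the mat at (260,280), with the jar beyond at (258,70). The upward force of 2.4 N shows it is on the mat. Release.

>>> {"op": "step_arm", "data": {
  "deltas": [
    [[0,0,0,0,0,0,46],[0,0,0,0,0,0,56],[0,0,0,0,0,0,68],[0,0,0,0,0,0,72],[0,0,0,0,0,-10,72],[0,0,0,0,0,-40,72],[0,0,0,0,0,-80,72],[0,0,0,0,0,-110,72],[0,0,0,0,0,-120,72],[0,0,0,0,0,-120,72]]
  ]
}}

```text
time_s: 14.92
eef_pos: [521.0, -310.8, 162.7]
tool_rot: [0.0, 0.676, 0.737, 0.0]
wrist_force: [0.9, 0.1, 0.1]
finger_gap: 0.842
```

```bash
python3 plan.py 543.7 54 151 87.2;python3 plan.py 543.7 54 50 87.2;python3 cap.py 8 wrist
```

```text
t 14.925 pos [ 521.  -310.8  162.7] turn [0.06 0.01 7.79] shift [361.5  54.3  11.6] gap 71.9 F [0.9 0.1 0.1]
t 14.925 pos [ 521.  -310.8  162.7] turn [0.06 0.01 7.79] shift [361.5  54.2 112.6] gap 71.9 F [0.9 0.1 0.1]
```

View pics/wrist8.png

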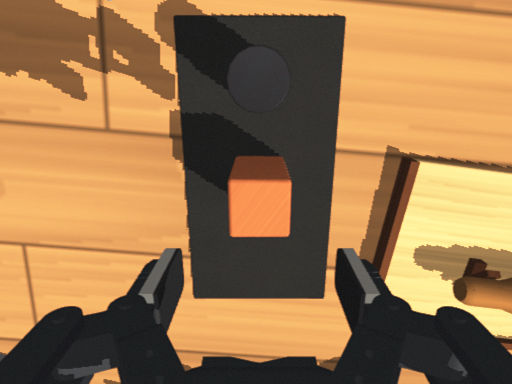

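The bar (260,198) and jar (258,77) both stand on the mat. Next, the tin.

>>> {"op": "step_arm", "data": {
  "deltas": [
    [[0,0,0,20,3,0,72],[0,0,1,60,9,0,72],[0,0,2,110,16.5,0,72],[0,0,3,160,24,0,72],[0,0,4,210,31.5,0,72],[0,0,5,260,39,0,72],[0,0,6.5,308,46,5,72],[0,0,7.8,345,52,10,72],[0,0,7.8,361.5,54.3,20,72],[0,0,7.8,361.5,54.3,40,72],[0,0,7.8,361.5,54.3,70,72],[0,0,7.8,361.5,54.3,95,72],[0,0,7.8,361.5,54.3,109,72],[0,0,7.8,361.5,54.3,112,72],[0,0,7.8,361.5,54.3,112,72],[0,0,7.8,361.5,54.3,112,48],[0,0,7.8,361.5,54.3,112,48],[0,0,7.8,361.5,54.3,112,48],[0,0,7.8,361.5,54.3,112,48],[0,0,7.8,361.5,54.3,112,48]]
  ],
  "grip_force": 40
}}

```text
time_s: 17.48
eef_pos: [544.2, 54.1, 51.3]
tool_rot: [0.0, 0.724, 0.689, 0.001]
wrist_force: [-1.2, 0.6, 6.8]
finger_gap: 0.62
```

```bash
python3 plan.py 605 -303.5 151 95;python3 cap.py 9 wrist
```

```text
t 17.475 pos [544.2  54.1  51.3] turn [ 0.1  -0.03 -7.82] shift [-354.1   78.5  -99.8] gap 53.0 F [-1.2  0.6  6.8]
```

View pics/wrist9.png

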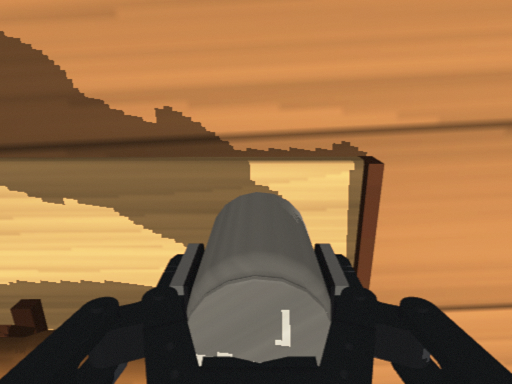

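The tin is held at (260,290), gap 53 mm. Carrying it to the far slot.

>>> {"op": "step_arm", "data": {
  "deltas": [
    [[0,0,0,0,0,-15,48],[0,0,0,0,0,-45,48],[0,0,0,0,0,-75,48],[0,0,0,-15,3,-95,48],[0,0,-1,-50,11,-100,48],[0,0,-2,-100,22,-100,48],[0,0,-3,-150,33,-100,48],[0,0,-4,-200,44,-100,48],[0,0,-5,-250,55,-100,48],[0,0,-6.5,-300,66.5,-100,48],[0,0,-7.8,-338,75,-100,48],[0,0,-7.8,-354,78.5,-95,48],[0,0,-7.8,-354,78.5,-80,48],[0,0,-7.8,-354,78.5,-50,48],[0,0,-7.8,-354,78.5,-25,48],[0,0,-7.8,-354,78.5,-10,48],[0,0,-7.8,-354,78.5,-1,48],[0,0,-7.8,-354,78.5,4,48],[0,0,-7.8,-354,78.5,7,48],[0,0,-7.8,-354,78.5,8,48]]
  ]
}}

```text
time_s: 20.02
eef_pos: [604.9, -303.6, 43.4]
tool_rot: [0.0, 0.676, 0.737, 0.0]
wrist_force: [-3.5, 2.1, 8.6]
finger_gap: 0.624
```

```bash
python3 plan.py 605 -303.5 43.3 95;python3 cap.py 10 wrist
```

```text
t 20.025 pos [ 604.9 -303.6   43.4] turn [ 0.06  0.01 -0.03] shift [0.1 0.1 0.1] gap 53.3 F [-3.5  2.1  8.6]
```

View pics/wrist10.png

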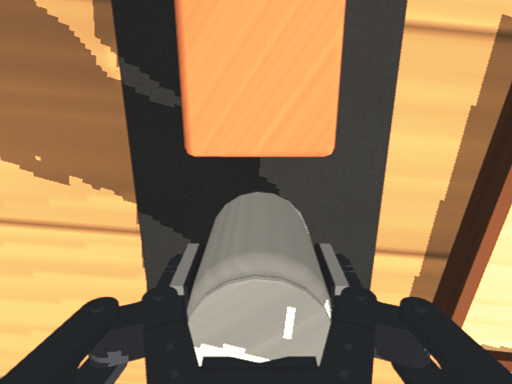

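The tin is down on the mat at (260,290) behind the bar, and the force confirms contact. Release and rise, then check.

>>> {"op": "step_arm", "data": {
  "deltas": [
    [[0,0,0,0,0,0,56],[0,0,0,0,0,0,66],[0,0,0,0,0,0,74],[0,0,0,0,0,0,76],[0,0,0,0,0,-10,76],[0,0,0,0,0,-40,76],[0,0,0,0,0,-80,76],[0,0,0,0,0,-120,76],[0,0,0,0,0,-150,76],[0,0,0,0,0,-160,76],[0,0,0,0,0,-160,76]]
  ]
}}

```text
time_s: 21.45
eef_pos: [604.5, -303.4, 202.6]
tool_rot: [0.0, 0.676, 0.737, 0.0]
wrist_force: [-0.8, 1.2, 0.3]
finger_gap: 0.886
```

```bash
python3 plan.py 520 -50 250 87.2;python3 cap.py 11 wrist
```

```text
t 21.45 pos [ 604.5 -303.4  202.6] turn [0.04 0.01 7.78] shift [259.8 -62.2 -47.5] gap 75.7 F [-0.8  1.2  0.3]
```

View pics/wrist11.png

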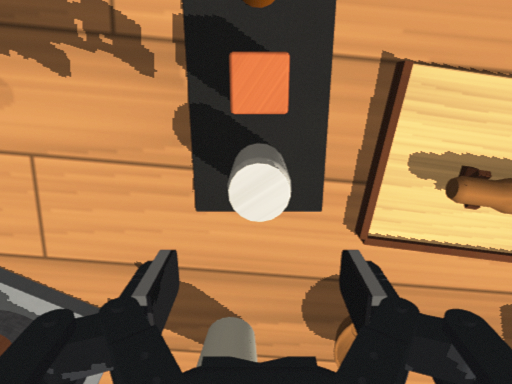

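All three stand on the mat: the tin at (260,190), the bar at (260,83) and the jar at (260,0). Now hovering over the handle.

```bash
python3 plan.py 600 -36 170 -2.8
```

```text
t 21.5 pos [ 604.1 -303.1  201.4] turn [-7.000e-02  1.000e-02  9.779e+01] shift [266.4  19.1  31.6] gap 75.9 F [ 0.   0.3 -0.1]
```

>>> {"op": "step_arm", "data": {
  "deltas": [
    [[0,0,5,10,1,0,76],[0,0,14,35,3,2,76],[0,0,23,65,5,5,76],[0,0,32,95,7,8,76],[0,0,41,125,9,12,76],[0,0,50,155,11,16,76],[0,0,59,185,13,20,76],[0,0,68,210,15,24,76],[0,0,77,235,17,28,76],[0,0,86,252,18,30,76],[0,0,93,263,19,31,76],[0,0,97,266,19,32,76],[0,0,97.8,266.4,19,32,76],[0,0,97.8,266.4,19,32,76],[0,0,97.8,266.4,19,32,76]]
  ]
}}

```text
time_s: 23.38
eef_pos: [600.2, -36.8, 170.1]
tool_rot: [0.0, 1.0, -0.024, -0.0]
wrist_force: [-0.6, 1.0, -0.6]
finger_gap: 0.893
```

```bash
python3 plan.py 600 -36 170 -2.8; python3 cap.py 12 wrist top;python3 - <<'E'
from h import *
for n in ['wrist12.npz']:
    p,d,K,T=load(n);w=xyz(d,K,T);z=w[...,2];x=w[...,0];y=w[...,1]
    m=(y>-130)&(y<70)&(x>575)&(x<630)&(z>38)&(z<70)
    print(np.percentile(z[m],95),cv2.minAreaRect(w[m][:,:2].astype(np.float32)))
    m2=m&(abs(y+36)<25);print('mid',m2.sum(),x[m2].min(),x[m2].max(),y[m].min(),y[m].max())
E
```

```text
t 23.375 pos [600.2 -36.8 170.1] turn [ 0.01  0.01 -0.  ] shift [-0.2 -0.8  0.1] gap 76.2 F [-0.6  1.  -0.6]
61.336408083086425 ((602.6953125, -36.505226135253906), (170.76162719726562, 39.17757034301758), 87.46269226074219)
mid 2379 585.3729777745419 620.0422271922221 -121.89186118865723 48.97159966763475
```

View pics/wrist12.png

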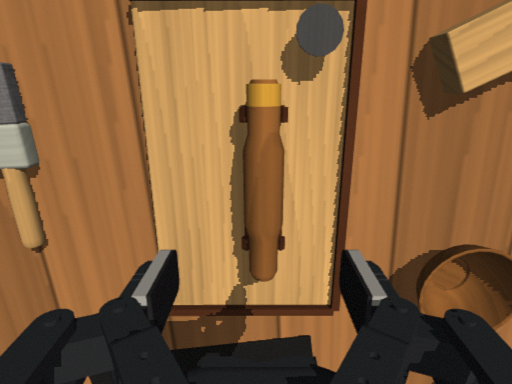

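The handle's axis runs through (264,180) with the brass end toward the dish. Its centre measures (602.7, -36.5), 61 mm at the top. Descending to grip its middle.

>>> {"op": "step_arm", "data": {
  "deltas": [
    [[0,0,0,2,0,15,72],[0,0,0,2.5,0,45,72],[0,0,0,2.5,0,80,72],[0,0,0,2.5,0,110,72],[0,0,0,2.5,0,128,72],[0,0,0,2.5,0,133,72],[0,0,0,2.5,0,133,72],[0,0,0,2.5,0,133,26],[0,0,0,2.5,0,133,26],[0,0,0,2.5,0,133,26],[0,0,0,2.5,0,133,26],[0,0,0,2.5,0,133,26],[0,0,0,2.5,0,133,26]]
  ],
  "grip_force": 50
}}

```text
time_s: 25.1
eef_pos: [603.8, -36.5, 38.3]
tool_rot: [-0.0, 1.0, -0.025, 0.001]
wrist_force: [-0.6, 0.9, 6.0]
finger_gap: 0.377
```

```bash
python3 plan.py 602.5 -36 37 -2.8; python3 cap.py 13 wrist
```

```text
t 25.1 pos [603.8 -36.5  38.3] turn [-0.02 -0.12 -0.01] shift [-1.3 -0.4  1.3] gap 32.2 F [-0.6  0.9  6. ]
```

View pics/wrist13.png

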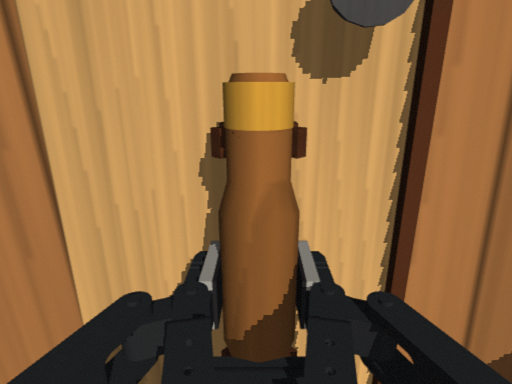

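The handle is gripped mid-length, with the ring at (258,105). Lifting it to hover over the cradle.

```bash
python3 plan.py 479.5 303 150 -69.6
```

```text
t 25.15 pos [603.7 -36.5  38.3] turn [-0.08 -0.09 66.79] shift [-140.5 -333.1 -111.9] gap 32.5 F [0.1 0.6 6.4]
```

>>> {"op": "step_arm", "data": {
  "deltas": [
    [[0,0,0,0,0,-10,26],[0,0,0,0,0,-35,26],[0,0,0,0,0,-65,26],[0,0,0,-2,-5,-92,26],[0,0,3,-10,-24,-106,26],[0,0,9,-24,-57,-112,26],[0,0,16,-40,-95,-112,26],[0,0,24,-57,-135,-112,26],[0,0,32,-74,-175,-112,26],[0,0,40,-91,-215,-112,26],[0,0,48,-107,-254,-112,26],[0,0,55,-121,-288,-112,26],[0,0,61,-132,-314,-112,26],[0,0,65.5,-138,-328,-112,26],[0,0,66.8,-140.5,-333,-112,26],[0,0,66.8,-140.5,-333,-112,26],[0,0,66.8,-140.5,-333,-112,26],[0,0,66.8,-140.5,-333,-112,26]]
  ]
}}

```text
time_s: 27.4
eef_pos: [479.2, 302.2, 149.5]
tool_rot: [-0.0, 0.821, -0.571, -0.0]
wrist_force: [-0.9, -0.8, -0.6]
finger_gap: 0.38
```

```bash
python3 plan.py 479.5 303 150 -69.6;python3 cap.py 14 wrist top
python3 - <<'E'
from h import *
p,d,K,T=load('top14.npz');cv2.imwrite('pics/t14.png',cv2.resize(p[130:280,60:300],None,fx=3,fy=3))
E
```

```text
t 27.4 pos [479.2 302.2 149.5] turn [-0.01  0.01 -0.07] shift [-0.7 -0.6 -0.5] gap 32.4 F [-0.9 -0.8 -0.6]
```

View pics/wrist14.png

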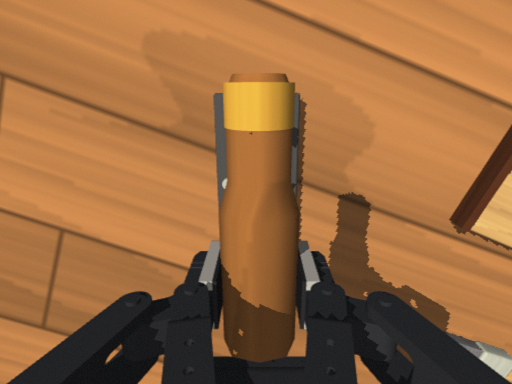

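View pics/t14.png

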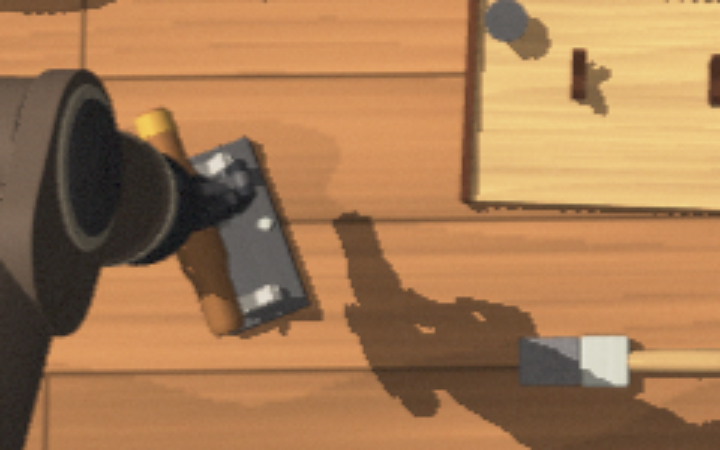

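The wrist view shows the cradle foot's edges at columns 218 and 302, symmetric about the handle (centre column 259). The handle is therefore aligned, and I'll lower it.

>>> {"op": "step_arm", "data": {
  "deltas": [
    [[0,0,0,0,-0.5,15,26],[0,0,0,-0.5,-0.5,40,26],[0,0,0,-0.5,-0.5,65,26],[0,0,0,-0.5,-0.5,85,26],[0,0,0,-0.5,-0.5,97,26],[0,0,0,-0.5,-0.5,103,26],[0,0,0,-0.5,-0.5,107,26],[0,0,0,-0.5,-0.5,109,26],[0,0,0,-0.5,-0.5,110.5,26],[0,0,0,-0.5,-0.5,111,26],[0,0,0,-0.5,-0.5,111,26]]
  ]
}}

```text
time_s: 28.88
eef_pos: [479.3, 304.0, 38.6]
tool_rot: [-0.0, 0.821, -0.571, -0.0]
wrist_force: [-1.1, 0.3, 0.4]
finger_gap: 0.376
```

```bash
python3 plan.py 479.5 303 38.3 -69.6;python3 cap.py 15 wrist scene;python3 - <<'E'
from h import *
p,d,K,T=load('scene15.npz');cv2.imwrite('pics/s15.png',cv2.resize(p[130:280,260:460],None,fx=3.5,fy=3.5))
E
```

```text
t 28.875 pos [479.3 304.   38.6] turn [-0.03  0.03 -0.01] shift [1.  0.1 0.3] gap 32.1 F [-1.1  0.3  0.4]
```

View pics/wrist15.png

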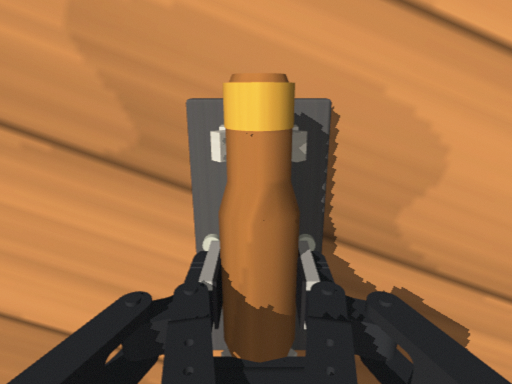

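View pics/s15.png

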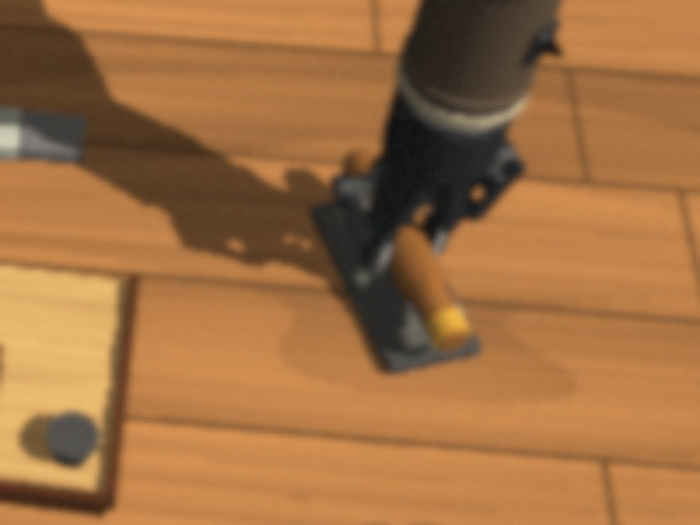

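The handle lies on the V rests. The post at (258,145) matches its place relative to the ring in the rack view, so it is centred lengthwise. Release.

>>> {"op": "step_arm", "data": {
  "deltas": [
    [[0,0,0,0,0,0.7,32],[0,0,0,0,0,0.7,36],[0,0,0,0,0,0.7,44],[0,0,0,0,0,0.7,54],[0,0,0,0,0,0.7,64],[0,0,0,0,0,0.7,64],[0,0,0,0,0,-10,64],[0,0,0,0,0,-40,64],[0,0,0,0,0,-80,64],[0,0,0,0,0,-120,64],[0,0,0,0,0,-150,66],[0,0,0,0,0,-160,68],[0,0,0,0,0,-160,68]]
  ]
}}

```text
time_s: 30.6
eef_pos: [479.1, 303.8, 198.5]
tool_rot: [-0.0, 0.821, -0.571, -0.0]
wrist_force: [-0.2, -0.4, -1.4]
finger_gap: 0.79
```

```bash
python3 plan.py 604.9 -303.6 200 95;python3 cap.py 16 wrist;python3 - <<'E'
from h import *
p,d,K,T=load('wrist16.npz');w=xyz(d,K,T);z=w[...,2];x=w[...,0];y=w[...,1]
m=(abs(y-303)<110)&(abs(x-479)<110)&(z>47)&(z<75)
print(np.percentile(z[m],95),cv2.minAreaRect(w[m][:,:2].astype(np.float32)))
m=(abs(y-303)<110)&(abs(x-479)<110)&(z>7)&(z<17)
print(cv2.minAreaRect(w[m][:,:2].astype(np.float32)))
E
```

```text
t 30.6 pos [479.1 303.8 198.5] turn [-6.0000e-02 -4.0000e-02 -1.6461e+02] shift [613.2  93.7  -2. ] gap 67.5 F [-0.2 -0.4 -1.4]
61.40554962216702 ((477.9141540527344, 304.6190490722656), (169.8843536376953, 33.23551559448242), 20.524246215820312)
((478.6493225097656, 304.9247741699219), (147.9633026123047, 70.131103515625), 20.455724716186523)
```

View pics/wrist16.png

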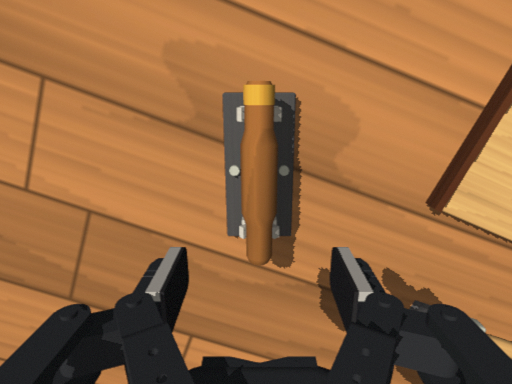

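The handle measures (477.9, 304.6), 61.4 mm at the top, yaw 20.5°. The foot centre is at (478.6, 304.9), so it is well seated. Now I'll return the tin first, using the equivalent half-turn grasp to save rotation.

```bash
python3 plan.py 604.9 -303.6 160 -85; python3 plan.py 604.9 -303.6 43.5 -85
```

```text
t 30.65 pos [478.7 303.7 197.7] turn [4.000e-02 1.000e-02 1.539e+01] shift [613.2  93.3  37.7] gap 68.1 F [-0.5  1.  -0.6]
t 30.65 pos [478.7 303.7 197.7] turn [4.000e-02 1.000e-02 1.539e+01] shift [613.2  93.2 154.2] gap 68.1 F [-0.5  1.  -0.6]
```

>>> {"op": "step_arm", "data": {
  "deltas": [
    [[0,0,0.5,18,3,0,76],[0,0,1.5,56,9,0,76],[0,0,3,106,16,0,76],[0,0,4.5,158,24,0,76],[0,0,6,210,32,0,76],[0,0,7.5,262,40,0,76],[0,0,9,314,48,0,76],[0,0,10,366,56,0,76],[0,0,11.5,418,64,0,76],[0,0,13,470,72,5,76],[0,0,14,522,79.5,15,76],[0,0,15,568,86.5,25,76],[0,0,15.4,600,91.5,32,76],[0,0,15.4,613,93.3,37,76],[0,0,15.4,613,93.3,38,76],[0,0,15.4,613,93.3,38,76],[0,0,15.4,613,93.3,38,76]]
  ]
}}

```text
time_s: 32.78
eef_pos: [605.7, -301.9, 160.5]
tool_rot: [-0.0, 0.738, -0.675, -0.0]
wrist_force: [-0.2, 0.5, 0.6]
finger_gap: 0.892
```

```bash
python3 plan.py 604.9 -303.6 43.5 -85; python3 cap.py 17 wrist
```

```text
t 32.775 pos [ 605.7 -301.9  160.5] turn [-0.03  0.04  0.09] shift [  1.7   1.  117. ] gap 76.2 F [-0.2  0.5  0.6]
```

View pics/wrist17.png

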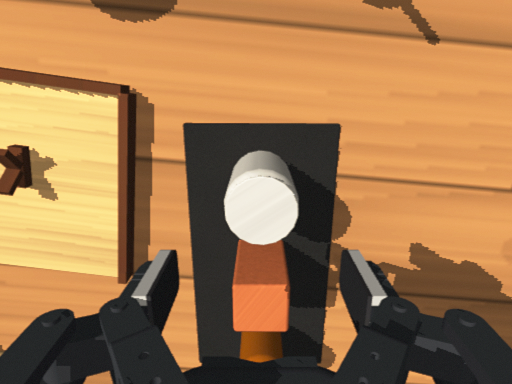

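The tin is at (261,208), centred between the fingers, with the bar and jar beyond it undisturbed. Descending to grip.

>>> {"op": "step_arm", "data": {
  "deltas": [
    [[0,0,0,1,1,15,76],[0,0,0,1,1,45,76],[0,0,0,1,1,80,76],[0,0,0,1,1,105,76],[0,0,0,1,1,116,76],[0,0,0,1,1,117,76],[0,0,0,1,1,117,76],[0,0,0,1,1,117,48],[0,0,0,1,1,117,48],[0,0,0,1,1,117,48],[0,0,0,1,1,117,48],[0,0,0,1,1,117,48]]
  ],
  "grip_force": 40
}}

```text
time_s: 34.33
eef_pos: [604.8, -304.7, 44.4]
tool_rot: [-0.0, 0.737, -0.676, 0.001]
wrist_force: [-0.3, 1.3, 5.7]
finger_gap: 0.62
```

```bash
python3 plan.py 544.2 54.1 51.3 -92.8
```

```text
t 34.325 pos [ 604.8 -304.7   44.4] turn [-0.09 -0.01  7.79] shift [-362.7   29.2   -7. ] gap 53.0 F [-0.3  1.3  5.7]
```

>>> {"op": "step_arm", "data": {
  "deltas": [
    [[0,0,0,0,0,-15,48],[0,0,0,0,0,-45,48],[0,0,0,0,0,-80,48],[0,0,0,-10,1,-105,48],[0,0,0.5,-40,3,-112,48],[0,0,2,-88,7,-112,48],[0,0,3,-138,11,-112,48],[0,0,4,-188,15,-112,48],[0,0,5,-238,19,-112,48],[0,0,6,-288,23,-112,48],[0,0,7,-333,27,-112,48],[0,0,7.8,-357,29,-112,48],[0,0,7.8,-362.5,29,-105,48],[0,0,7.8,-362.5,29,-80,48],[0,0,7.8,-362.5,29,-50,48],[0,0,7.8,-362.5,29,-28,48],[0,0,7.8,-362.5,29,-17,48],[0,0,7.8,-362.5,29,-12,48],[0,0,7.8,-362.5,29,-9.5,48],[0,0,7.8,-362.5,29,-8.5,48]]
  ]
}}

```text
time_s: 36.83
eef_pos: [544.3, 54.0, 52.4]
tool_rot: [0.0, -0.689, 0.724, -0.0]
wrist_force: [-2.2, 0.4, 9.1]
finger_gap: 0.614
```

```bash
python3 plan.py 544.2 54.1 52 -92.8;python3 cap.py 18 wrist
```

```text
t 36.825 pos [544.3  54.   52.4] turn [-0.05  0.02 -0.02] shift [-0.1  0.1  0.4] gap 52.5 F [-2.2  0.4  9.1]
```

View pics/wrist18.png

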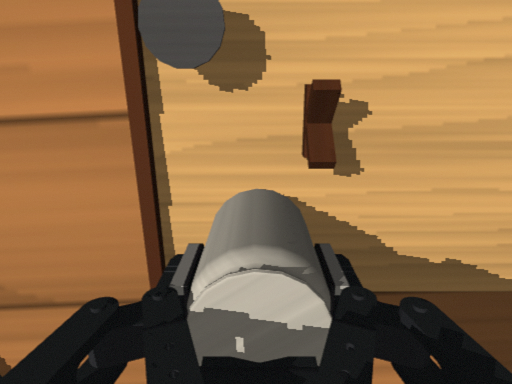

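The tin is on the rack board at (260,290) with a 9 N contact force. Release, rise, then fetch the bar.

>>> {"op": "step_arm", "data": {
  "deltas": [
    [[0,0,0,0,0,0,56],[0,0,0,0,0,0,66],[0,0,0,0,0,0,72],[0,0,0,0,0,0,72],[0,0,0,0,0,-10,72],[0,0,0,0,0,-40,72],[0,0,0,0,0,-80,72],[0,0,0,0,0,-108,72],[0,0,0,0,0,-115,72],[0,0,0,0,0,-115,72]]
  ]
}}

```text
time_s: 38.12
eef_pos: [543.8, 54.3, 166.8]
tool_rot: [0.0, -0.69, 0.724, 0.0]
wrist_force: [-0.2, 0.4, 0.4]
finger_gap: 0.842
```

```bash
python3 plan.py 521 -310.9 43.5 -85;python3 cap.py 19 wrist
```

```text
t 38.125 pos [543.8  54.3 166.8] turn [-0.02  0.03 -7.8 ] shift [366.    5.  123.1] gap 71.9 F [-0.2  0.4  0.4]
```

View pics/wrist19.png

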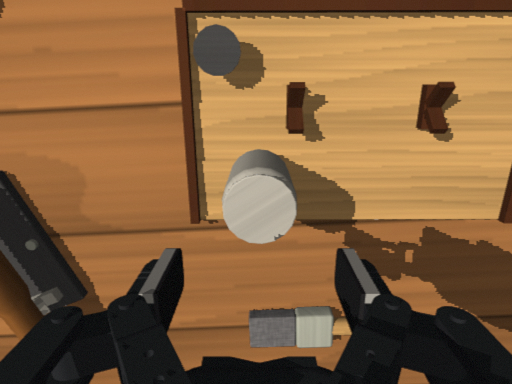

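The tin stands on the rack at (260,205) and the brush is untouched at (290,328). Next, the bar.

>>> {"op": "step_arm", "data": {
  "deltas": [
    [[0,0,0,20,0,0,72],[0,0,-1,60,1,0,72],[0,0,-2,110,1.5,0,72],[0,0,-3,160,2,0,72],[0,0,-4,210,3,0,72],[0,0,-5,260,4,0,72],[0,0,-6.5,310,4.5,0,72],[0,0,-7.8,350,5,5,72],[0,0,-7.8,366,5,15,72],[0,0,-7.8,366,5,40,72],[0,0,-7.8,366,5,75,72],[0,0,-7.8,366,5,105,72],[0,0,-7.8,366,5,120,72],[0,0,-7.8,366,5,123,72],[0,0,-7.8,366,5,123,72],[0,0,-7.8,366,5,123,38],[0,0,-7.8,366,5,123,38],[0,0,-7.8,366,5,123,38],[0,0,-7.8,366,5,123,38],[0,0,-7.8,366,5,123,38]]
  ]
}}

```text
time_s: 40.67
eef_pos: [521.5, -311.4, 44.7]
tool_rot: [-0.0, 0.737, -0.676, 0.001]
wrist_force: [-0.2, 0.5, 6.6]
finger_gap: 0.509
```

```bash
python3 plan.py 542 -32.8 51 -101;python3 cap.py 20 wrist
```

```text
t 40.675 pos [ 521.5 -311.4   44.7] turn [-8.0e-02 -1.0e-02  1.6e+01] shift [-275.8  -44.7   -6.3] gap 43.5 F [-0.2  0.5  6.6]
```

View pics/wrist20.png

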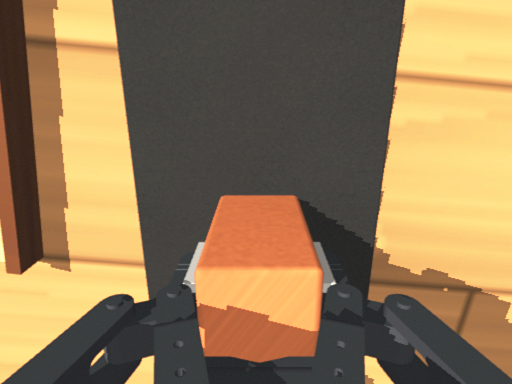

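The bar is held at (260,280), gap 43.5 mm. Carrying it home.

>>> {"op": "step_arm", "data": {
  "deltas": [
    [[0,0,0,0,0,-15,38],[0,0,0,0,0,-45,38],[0,0,0,0,0,-80,38],[0,0,1,-10,-2,-105,38],[0,0,3,-40,-6.5,-112,38],[0,0,6,-85,-14,-112,38],[0,0,9,-130,-21,-112,38],[0,0,12,-175,-28,-112,38],[0,0,14,-220,-36,-112,38],[0,0,16,-258,-42,-112,38],[0,0,16,-275.5,-44.7,-112,38],[0,0,16,-275.5,-44.7,-105,38],[0,0,16,-275.5,-44.7,-80,38],[0,0,16,-275.5,-44.7,-50,38],[0,0,16,-275.5,-44.7,-28,38],[0,0,16,-275.5,-44.7,-17,38],[0,0,16,-275.5,-44.7,-12,38],[0,0,16,-275.5,-44.7,-9.5,38],[0,0,16,-275.5,-44.7,-8.5,38]]
  ]
}}

```text
time_s: 43.1
eef_pos: [541.8, -33.1, 52.7]
tool_rot: [0.0, -0.636, 0.772, -0.0]
wrist_force: [-2.4, 1.2, 7.8]
finger_gap: 0.512
```

```bash
python3 plan.py 542 -32.8 52 -101;python3 cap.py 21 wrist
```

```text
t 43.1 pos [541.8 -33.1  52.7] turn [-0.04  0.01 -0.02] shift [-0.3 -0.1  0.7] gap 43.7 F [-2.4  1.2  7.8]
```

View pics/wrist21.png

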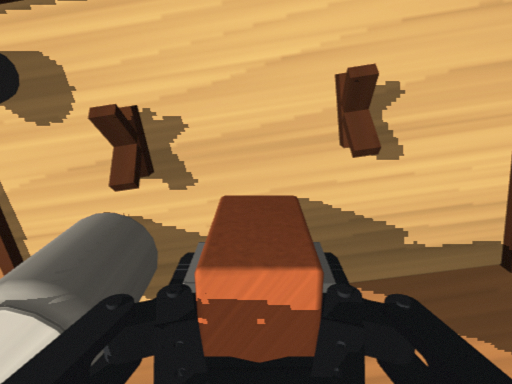

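The bar is on the board at (260,280), clear of the tin on the left. Release (62 mm only, because of the neighbour) and rise.

>>> {"op": "step_arm", "data": {
  "deltas": [
    [[0,0,0,0,0,0,46],[0,0,0,0,0,0,54],[0,0,0,0,0,0,62],[0,0,0,0,0,0,62],[0,0,0,0,0,-10,62],[0,0,0,0,0,-40,62],[0,0,0,0,0,-80,62],[0,0,0,0,0,-108,62],[0,0,0,0,0,-115,62],[0,0,0,0,0,-115,62]]
  ]
}}

```text
time_s: 44.4
eef_pos: [541.5, -32.6, 167.3]
tool_rot: [0.0, -0.636, 0.772, 0.0]
wrist_force: [1.3, 0.2, -0.7]
finger_gap: 0.723
```

```bash
python3 plan.py 436 -318.6 44 -85;python3 cap.py 22 wrist
```

```text
t 44.4 pos [541.5 -32.6 167.3] turn [ -0.02   0.04 -16.  ] shift [301.   49.  123.1] gap 61.7 F [ 1.3  0.2 -0.7]
```

View pics/wrist22.png

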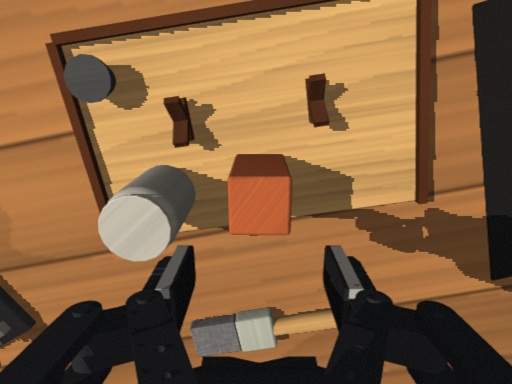

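The tin (148,215) and bar (260,195) both stand on the rack. Last one is the jar.

>>> {"op": "step_arm", "data": {
  "deltas": [
    [[0,0,-1,18,3,0,66],[0,0,-3,55,9,0,66],[0,0,-6,100,16,0,66],[0,0,-9,145,24,0,66],[0,0,-12,190,31,0,66],[0,0,-14,235,38,0,66],[0,0,-16,280,46,0,66],[0,0,-16,301,49,5,66],[0,0,-16,301,49,15,66],[0,0,-16,301,49,40,66],[0,0,-16,301,49,75,66],[0,0,-16,301,49,105,66],[0,0,-16,301,49,120,66],[0,0,-16,301,49,123,66],[0,0,-16,301,49,123,66],[0,0,-16,301,49,123,36],[0,0,-16,301,49,123,36],[0,0,-16,301,49,123,36],[0,0,-16,301,49,123,36],[0,0,-16,301,49,123,36]]
  ],
  "grip_force": 35
}}

```text
time_s: 46.95
eef_pos: [436.4, -319.2, 45.2]
tool_rot: [-0.001, 0.737, -0.676, 0.001]
wrist_force: [-0.2, 1.3, 5.1]
finger_gap: 0.478
```

```bash
python3 plan.py 535.4 -116.4 51.4 -92.8;python3 cap.py 23 wrist
```

```text
t 46.95 pos [ 436.4 -319.2   45.2] turn [-0.1  -0.01  7.78] shift [-193.4 -116.2   -6. ] gap 40.8 F [-0.2  1.3  5.1]
```

View pics/wrist23.png

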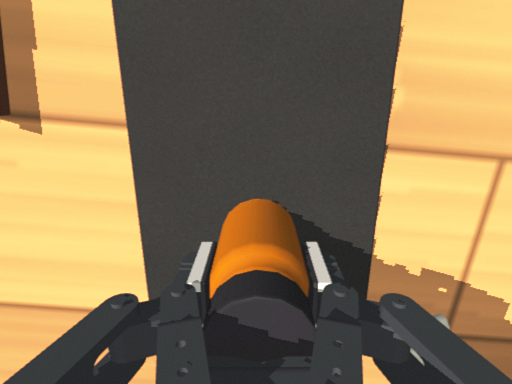

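The jar is held at (260,290), gap 41 mm. Carrying it home.

>>> {"op": "step_arm", "data": {
  "deltas": [
    [[0,0,0,0,0,-15,36],[0,0,0,0,0,-45,36],[0,0,0,0,0,-80,36],[0,0,0,-8,-5,-105,36],[0,0,1,-30,-18,-112,36],[0,0,2.5,-65,-39,-112,36],[0,0,4,-100,-60,-112,36],[0,0,5.5,-135,-81,-112,36],[0,0,7,-168,-101,-112,36],[0,0,7.8,-188,-113,-112,36],[0,0,7.8,-193.4,-116.2,-105,36],[0,0,7.8,-193.4,-116.2,-80,36],[0,0,7.8,-193.4,-116.2,-50,36],[0,0,7.8,-193.4,-116.2,-28,36],[0,0,7.8,-193.4,-116.2,-17,36],[0,0,7.8,-193.4,-116.2,-12,36],[0,0,7.8,-193.4,-116.2,-9.5,36],[0,0,7.8,-193.4,-116.2,-8.5,36]]
  ]
}}

```text
time_s: 49.25
eef_pos: [535.2, -116.4, 53.3]
tool_rot: [0.0, -0.69, 0.724, -0.0]
wrist_force: [-2.0, 0.2, 7.1]
finger_gap: 0.476
```

```bash
python3 plan.py 535.4 -116.4 52.5 -92.8;python3 cap.py 24 wrist
```

```text
t 49.25 pos [ 535.2 -116.4   53.3] turn [-0.05 -0.   -0.02] shift [ 0.  -0.2  0.8] gap 40.7 F [-2.   0.2  7.1]
```

View pics/wrist24.png

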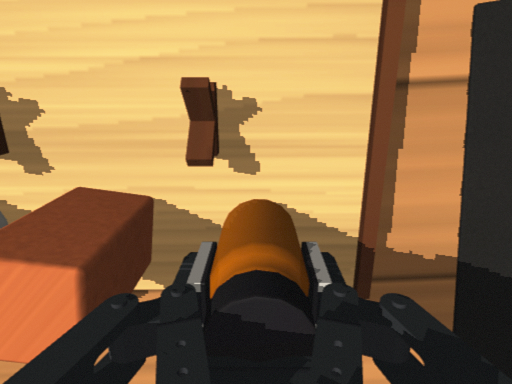

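The jar stands on the board at (260,290). Release, rise, and move the arm aside for a final check.

>>> {"op": "step_arm", "data": {
  "deltas": [
    [[0,0,0,0,0,0,44],[0,0,0,0,0,0,54],[0,0,0,0,0,0,62],[0,0,0,0,0,0,62],[0,0,0,0,0,-10,62],[0,0,0,0,0,-40,62],[0,0,0,0,0,-80,62],[0,0,0,0,0,-120,62],[0,0,0,10,0,-155,62],[0,0,0,40,0,-175,62],[0,0,0,85,0,-180,62],[0,0,0,135,0,-180,62],[0,0,0,185,0,-180,62],[0,0,0,235,0,-180,62],[0,0,0,285,0,-180,62],[0,0,0,320,0,-180,62],[0,0,0,335,0,-180,62],[0,0,0,335,0,-180,62],[0,0,0,335,0,-180,62]]
  ]
}}

```text
time_s: 51.68
eef_pos: [519.2, -449.2, 232.8]
tool_rot: [0.0, -0.69, 0.724, 0.0]
wrist_force: [0.1, 1.4, 0.1]
finger_gap: 0.723
```

```bash
python3 cap.py 25 top scene
python3 - <<'E'
from h import *
from bench import robot
print(robot.observe()['time_s'],np.abs(robot.observe()['joint_velocities']).max())
for n in ['top','scene']:
  for tag in ['0','25']:
    p,d,K,T=load(f'{n}{tag}.npz');w=xyz(d,K,T);z=w[...,2];x=w[...,0];y=w[...,1]
    for nm,y0,h in [('tin',53,97),('bar',-33,92),('jar',-117,102)]:
        m=(abs(y-y0)<35)&(abs(x-543)<45)&(abs(z-h)<6)
        print(n,tag,nm,m.sum(),np.median(z[m]).round(1),np.round(cv2.minEnclosingCircle(w[m][:,:2].astype(np.float32))[0],1),np.round(w[m][:,:2].mean(0),1))
    m=(z>14)&(z<30)&(abs(y)<95)&(x>345)&(x<420);print('brush',cv2.minAreaRect(w[m][:,:2].astype(np.float32)))
  m=(abs(y-303)<110)&(abs(x-479)<110)&(z>47)&(z<75);print('handle',np.percentile(z[m],95),cv2.minAreaRect(w[m][:,:2].astype(np.float32)))
E
```

```text
51.775 0.0040816554449937485
top 0 tin 363 97.0 [544.5  53.8] [544.2  53.8]
top 0 bar 356 91.8 [542.6 -33. ] [542.5 -33.4]
top 0 jar 215 101.9 [ 536.3 -116.6] [ 535.6 -116.7]
brush ((371.556640625, -10.902725219726562), (166.1898193359375, 38.8540153503418), 89.20892333984375)
top 25 tin 358 96.9 [544.7  53.5] [544.5  53.1]
top 25 bar 352 91.8 [542.2 -34. ] [542.  -33.8]
top 25 jar 215 101.9 [ 535.4 -116.6] [ 535.2 -116.2]
brush ((372.4060363769531, 48.982505798339844), (46.430423736572266, 38.76142501831055), 89.24775695800781)
handle 61.99035839468349 ((479.0501708984375, 302.72802734375), (170.26473999023438, 33.895442962646484), 19.902812957763672)
scene 0 tin 295 96.2 [546.   53.8] [547.1  52.5]
scene 0 bar 292 91.2 [544.9 -34.5] [547.3 -34.5]
scene 0 jar 175 100.9 [ 538.8 -119. ] [ 539.5 -117.3]
brush ((374.7953796386719, -12.126495361328125), (164.9464569091797, 44.877262115478516), 88.1197509765625)
scene 25 tin 291 96.3 [546.3  51.9] [547.   52.2]
scene 25 bar 287 91.0 [544.4 -35. ] [546.3 -35. ]
scene 25 jar 176 101.4 [ 536.8 -118.5] [ 539.2 -117.5]
brush ((374.2017517089844, -11.458343505859375), (165.54443359375, 46.73661422729492), 87.00418090820312)
handle 60.3815252642664 ((480.9188537597656, 300.4014892578125), (174.20657348632812, 32.04761505126953), 19.475717544555664)
```

View pics/top25.png

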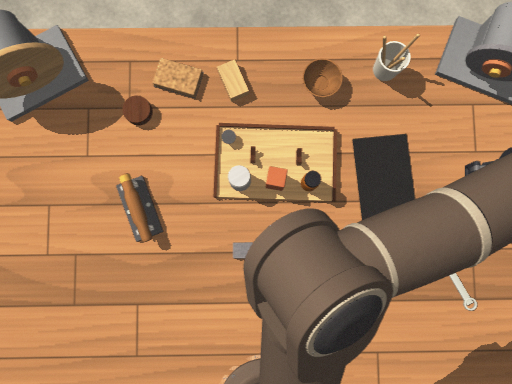

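View pics/scene25.png

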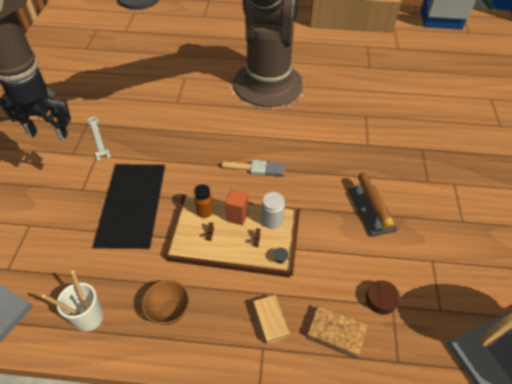

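The top view shows the tin (239,178), bar (277,178) and jar (311,181) at their starting pixels and the handle in the cradle at (137,208). The scene view agrees, and the brush is unmoved at (253,168). Handing in.

```bash
python3 -c "
from bench import workorder
print(workorder.close_job())"
```

```text
the job is handed in; nothing more can be done
None
```

The handle is in the cradle and the tin, bar and jar are back on the rack. I handed the job in at about 52 s of the 144 s; no verdict is reported.

I moved the jar, bar and tin onto the mat, laid the handle in both V rests, then put the three back.

**Row:** in the last top view each of the three stands within about 1.5 mm of where it started; the scene view agrees to about 2 mm. All are upright at their original heights.

**Handle:** it lies about 1 mm from the cradle centre in the close wrist view, with its length matching the cradle's to under 0.02 rad.

**Brush:** it is unmoved within about 1 mm in the scene view. In the last top view the arm covered part of it, so that reading was not usable.

**Where the checks disagreed:** the top and scene cameras differ by 2 to 5 mm in absolute position. For the handle that is 2 to 3 mm, well inside the 12 mm limit.

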